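# Open the tube photometer

## Robot

A 6-joint arm with a two-finger parallel gripper is mounted at the origin on the work surface. World frame = base frame: x ahead of the robot, y to its left, z up, the work surface at z = 0. Lengths are in mm, angles in rad, forces in N, time in s.
With the tool pointing down it reaches from about 350 to 875 mm from the base axis. Payload 4.2 kg.
Tool frame: the origin (TCP) lies midway between the tips of the shut fingers; the grasp point (between the pads) lies 19 mm behind it; z points along the fingers, y is the direction in which the jaws open and shut (so a half turn about z gives the same grasp; the last joint's range is limited). The gripper opens to 85 mm and grips with 20 to 120 N. Pads are 22 mm wide; open, the fingers measure 114 mm over their backs; the gripper's body (76 mm by 85 mm) begins 54 mm behind the grasp point. The pads swing forward as they close: fully open they stand 13 mm farther back than shut.
Start: joints at [1.563, 0.385, 0.008, 0, -1.194, -0.259], TCP at [164.747, 602.875, 231.312] pointing down, gripper open.
Joint ranges: [-3.14, 3.14], [-1.21, 2.06], [-1.07, 1.41], [-3.16, 2.05], [-2.99, -0.16], [-3.1, 3.1]. Speed limits (rad/s): [2.79, 2.79, 3.14, 3.14, 3.14, 3.14].

## Interface

Orientations are given as a unit quaternion [x, y, z, w].
In Python, from bench import arm gives the robot as it stands.
- The arm moves only by the tool servo_tool, never from a script. Its argument "rows" is a list of rows, each an object of numbers: "fingers": the finger opening in cm, from 0 to 8.54; "x", "y", "z": the shift along the tool's x, y, z in cm; "turn": the turn about the tool's z in degrees. A call has 1 to 10 rows; each row shifts and turns the commanded pose from where the row before left it, along the tool's axes as they then stand; what a row does not reach is not made up. A row lasts 1/12 s, in which the tool goes at most 41.7 mm and 7.16 degrees, less where a joint would pass 70% of its speed; a pose out of reach is approached as far as the arm can. A call is refused whole if a number of a shift passes 4.17 or a number of a turn 7.16, either way. A call with a gripper value outside its range is refused whole. The fingers move at their own pace and stop on an object; the grip force is fixed at half the most. Time passes only in rows, so rows that do not move let the fingers close. It gives the time, the measured TCP pose, the force and the opening at its end, in the units of the state.
- arm.read_state(): the state, without advancing time (a new reading comes with each control period).
- arm.get_image(name): name is "scene" or "top"; returns (picture, depth): 480x640x3 uint8, red, green, blue; 480x640 float32, mm along the optical axis (not along the pixel's ray), 0 where there is no reading.
- arm.camera_model(name): a dict with "fx", "fy", "cx", "cy" (pixels), "pose" (4x4, takes a point from camera to world coordinates). Camera axes: x right, y down, z forward; pixel columns grow to the right and rows downward; lengths in mm; the calibration is good to about 2 mm. A picture is of the moment at which its call begins. camera_model takes no time and is no camera call.
- arm.job_done(): hands the job in, once; it reports no verdict.
The state is a dict: "clock": time; "joints": joint angles; "joint_vel": joint speeds; "joint_efforts": joint torques, N m; "position": TCP position; "ee_rot": TCP orientation; "contact_force": force on the tool from outside, world axes, zero at the start; "wrist_torque": the same for the moment, N m; "gripper_width": finger opening in mm.
Only numpy, scipy, OpenCV 4.12 (cv2) and the standard library are available. Lean on these libraries where they do the work, as an engineer would, in place of code of your own. Each camera call takes 0.05 s, during which the arm holds its last target.

## Task

Press down the orange release tab at the front of the photometer so that its black lid springs up, then gently push the lid up and over with the fingers until it leans fully open. Nothing is to be picked up: leave the vial in its well and the bottles and the beaker where they stand, and finish with the tab let go and the hand clear.

Things in the scene. Friction and masses are not known exactly. Their poses are not given: they have to be found in the camera images.
- photometer: white bench photometer, fixed to the bench, 165 mm (its x) by 185 mm (its y) by 68 mm high, blue band round the foot. Origin on the bench surface, 5 mm behind the point below the sample well: x points from its front (release tab, robot side) to its back (hinge), y to its left, z up. The housing spans x -60..+105 mm, y -55..+130 mm; the lid covers x -66..+55, y -45..+45 mm, keypad and blank display lie to its left (y +55..+130) and are not used
- tab_top (a point): point on the middle of the top face of the orange release tab's pad, 36 mm wide (photometer y), reaching 21 mm to the front of this point and 29 mm behind it, in front of the lid at photometer (-102, 0, 55) mm when not pressed, free to the front, the sides and above; an orange hook 24 mm wide rises 26 mm above the pad from 29 mm behind this point and holds the lid's lip down. Press straight down
- release_tab (a joint): angle of the tab's rocker about its pivot, which lies 36 mm behind and 10 mm below tab_top: 0 at rest, grows as the pad is pressed, stop at 0.34 rad (tab_top 12 mm down). The lid is let go at about 0.18 rad (6 to 7 mm down). The spring takes about 4 N at tab_top to let go and 5 N at the stop, and brings the tab back when let go
- lid (a joint): angle of the black lid (about 80 g): 0 shut and latched; when the tab is pressed a spring pin lifts it in 1 to 2 s to about 0.83 rad, where it rests. Let go below 1.55 rad it falls back there; past 1.65 rad it falls over to its stop at 2.0 rad, fully open, and stays. Under 1 N at the lip moves it if the push follows its arc up and over; a push straight back can wedge it against the hinge
- lid_lip (a point): middle of the front end of the lid's lip, a ledge 90 mm wide and 5 mm thick that sticks out 11 mm along the lower front of the lid. It moves with the lid: shut it lies at photometer (-66, 0, 72.5) mm; its circle about the hinge has radius 122 mm. The lid is a hood 90 mm wide, its top plate 5 mm, its walls 18 mm deep, hollow below
- lid_hinge (a point): middle of the hinge axis, which runs along the photometer's y, at photometer (55, 0, 88) mm; fixed to the housing
- well (a point): centre of the mouth of the sample well in the housing's top under the lid, 68 mm above the bench, 27 mm across, 40 mm deep
- vial: glass vial with green cap, 24 mm across and 57 mm tall, stands in the well under the lid and sticks out 17 mm above the housing. Origin at the centre of its underside. To be left alone
- white_bottle: white plastic bottle with white cap, 58 mm across, 125 mm tall, stands on the bench beside the photometer. Origin at the centre of its underside. To be left alone
- amber_bottle: amber glass bottle with black cap, 54 mm across, 105 mm tall, stands on the bench beside the photometer. Origin at the centre of its underside. To be left alone
- beaker: glass beaker, 60 mm across, 75 mm tall, stands on the bench beside the photometer. Origin at the centre of its underside. To be left alone

How it is judged:
By the outcome, as a careful person would: the job done as asked, in the order asked, and still so for the second after the job is handed in, with the robot touching nothing.
It also fails if it takes over 43 s, if anything falls off the work surface, if the arm or the gripper's body presses on something with over 40 N, if the wrist force passes 120 N, or if a joint passes its speed limit or range.

## Working session

There is one attempt and no reset: what is moved stays moved. The work goes in short steps, Python scripts to look and compute and a tool call to move; the robot and the scene stay as the last step left them, time stands still between calls to the robot, and variables do not carry over. Pictures are saved under pics/ and viewed, and the job is handed in when it is done.

Besides the shell and the picture viewer there is one more tool, called after "Request:" as name(argument=value, ...), one argument or row to a line, values as JSON. servo_tool: Moves the arm, as the interface text tells. Its arguments: {"type":"object","properties":{"rows":{"type":"array","items":{"type":"object","properties":{"fingers":{"type":"number"},"x":{"type":"number"},"y":{"type":"number"},"z":{"type":"number"},"turn":{"type":"number"}}}}},"required":["rows"]}

```bash
mkdir -p pics; ls; cat > h.py <<'E'
import numpy as np,cv2
from bench import arm
def snap(n,f):
    im,d=arm.get_image(n); cv2.imwrite(f'pics/{f}.png',im[:,:,::-1]); np.save(f'pics/{f}.npy',d); return im,d
def pt(n,d,u,v,r=1):
    m=arm.camera_model(n); p=d[v-r:v+r+1,u-r:u+r+1]; z=np.median(p[p>0])
    return (np.array(m['pose'])@[ (u-m['cx'])/m['fx']*z,(v-m['cy'])/m['fy']*z,z,1])[:3]
def proj(n,P):
    m=arm.camera_model(n); c=np.linalg.inv(np.array(m['pose']))@np.append(P,1)
    return c[0]/c[2]*m['fx']+m['cx'],c[1]/c[2]*m['fy']+m['cy']
E
python3 - <<'E'
from h import *
s=arm.read_state();print(s)
snap('scene','s0');snap('top','t0')
for n in('scene','top'):print(arm.camera_model(n))
E
```

```text
pics
{'clock': 0.0, 'joints': array([ 1.56260669e+00,  3.85506795e-01,  6.63712186e-03, -4.76747676e-04,
       -1.19397557e+00, -2.58601217e-01]), 'joint_vel': array([-8.41848721e-04,  1.04048872e-03, -2.44861074e-04, -4.23791214e-05,
        4.44762090e-04,  6.01616164e-04]), 'joint_efforts': array([ 1.10355199e-03, -3.92286944e+01,  1.88399577e+01,  4.18607980e+00,
       -4.56464215e-03, -6.10223818e-07]), 'position': array([164.6064251 , 602.34001634, 230.25932893]), 'ee_rot': array([ 9.91103771e-01, -1.33087253e-01, -9.18917567e-05,  1.04410687e-03]), 'contact_force': array([ 0.3152432 , -0.53605614, -0.00725556]), 'wrist_torque': array([ 0.02379233, -0.08024412, -0.06769217]), 'gripper_width': 85.38435597047355}
{'fx': 603.4370303463248, 'fy': 603.4370303463248, 'cx': 314.64135514220266, 'cy': 241.26706518795032, 'pose': array([[ 3.64432269e-01,  6.93199717e-01, -6.21822542e-01,
         1.20250567e+03],
       [ 9.31164859e-01, -2.63369628e-01,  2.52127834e-01,
        -1.67702817e+02],
       [ 1.10057717e-02, -6.70902818e-01, -7.41463608e-01,
         8.79196442e+02],
       [ 0.00000000e+00,  0.00000000e+00,  0.00000000e+00,
         1.00000000e+00]])}
{'fx': 552.3925078372735, 'fy': 552.3925078372735, 'cx': 321.2514413257139, 'cy': 242.1702264133566, 'pose': array([[-2.31506949e-02, -9.81167843e-01,  1.91764722e-01,
         3.60700116e+02],
       [-9.99697401e-01,  2.11244892e-02, -1.26040910e-02,
         9.66652117e+01],
       [ 8.31579701e-03, -1.91998488e-01, -9.81359989e-01,
         1.01424589e+03],
       [ 0.00000000e+00,  0.00000000e+00,  0.00000000e+00,
         1.00000000e+00]])}
```

View pics/s0.png

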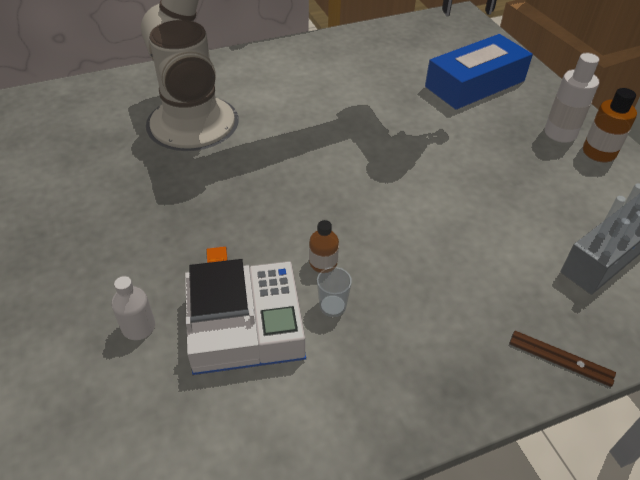

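View pics/t0.png

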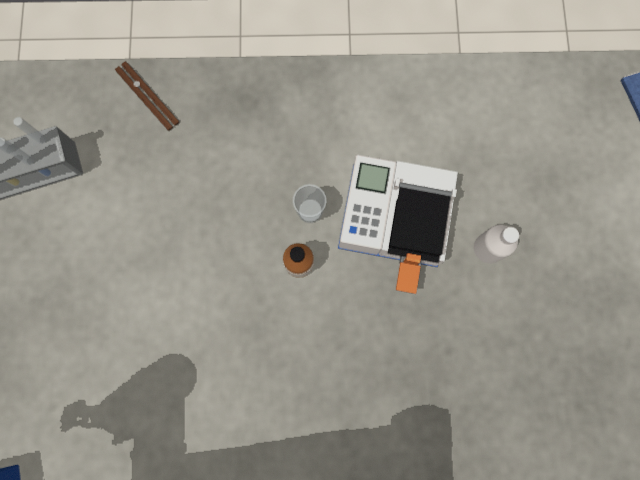

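The photometer is in the top view at about (350–457, 157–265), with the orange tab at (409, 275) and the lid at (420, 222). I'll enlarge that area to measure it.

```bash
python3 - <<'E'
import cv2
im=cv2.imread('pics/t0.png')
cv2.imwrite('pics/t0c.png',cv2.resize(im[145:305,335:470],None,fx=5,fy=5,interpolation=cv2.INTER_CUBIC)[:800,:])
im=cv2.imread('pics/s0.png')
cv2.imwrite('pics/s0c.png',cv2.resize(im[235:380,170:320],None,fx=5,fy=5,interpolation=cv2.INTER_CUBIC))
E
```

```text
(no output)
```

View pics/t0c.png

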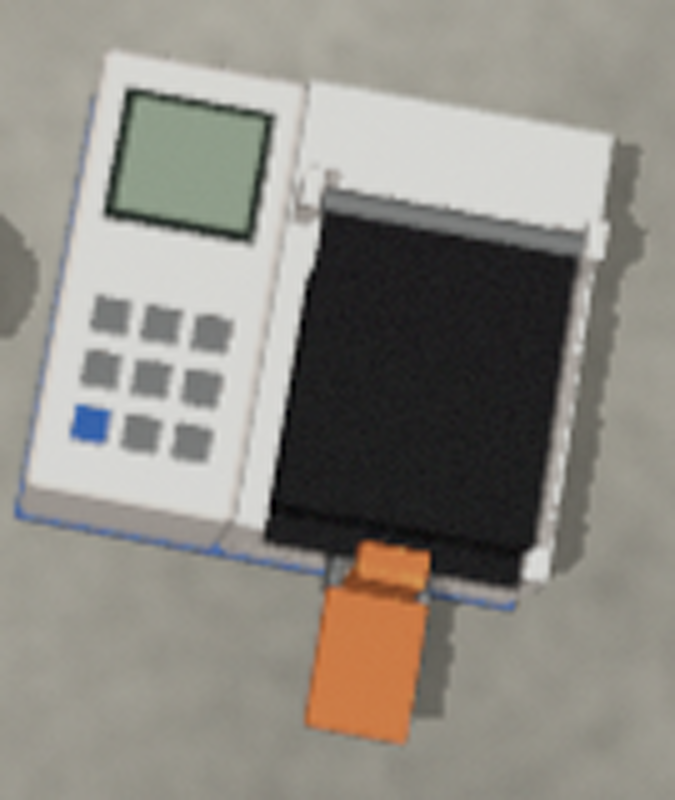

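View pics/s0c.png

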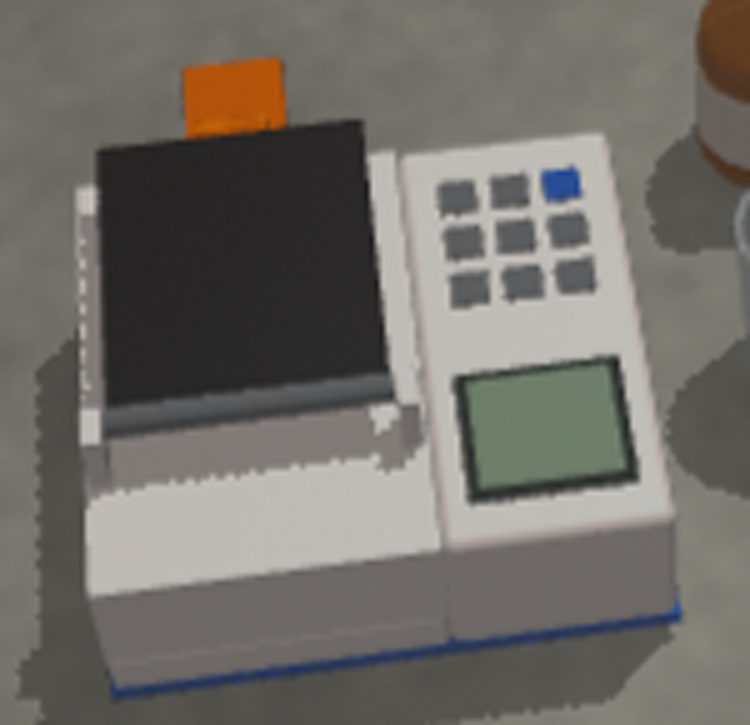

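```bash
cat > fit.py <<'E'
from h import *
from scipy.optimize import least_squares
T=[((105,130,68),(107,50)),((105,-55,68),(613,135)),((-60,130,68),(25,488)),((-123,18,55),(305,727)),((-123,-18,55),(407,743))]
S=[((105,130,68),(672,513)),((105,-55,68),(90,595)),((-60,130,68),(605,135)),((-123,-18,55),(183,68)),((-123,18,55),(283,58))]
def W(p,q):
    c,s=np.cos(p[2]),np.sin(p[2]); return np.array([p[0]+c*q[0]-s*q[1],p[1]+s*q[0]+c*q[1],q[2]])
def res(p,which):
    r=[]
    if 't' in which:
        for q,(u,v) in T: a=proj('top',W(p,q)); r+=[a[0]-u/5-335+.4,a[1]-v/5-145+.4]
    if 's' in which:
        for q,(u,v) in S: a=proj('scene',W(p,q)); r+=[a[0]-u/5-170+.4,a[1]-v/5-235+.4]
    return np.array(r)
if __name__=='__main__':
    for w in('t','s','ts'):
        o=least_squares(res,[550,-60,-.15],args=(w,),x_scale=[10,10,.1]);print(w,o.x.round(3),o.fun.round(1))
    p=o.x
    for n,q in(('tab',(-102,0,55)),('lip',(-66,0,72.5)),('hinge',(55,0,88)),('well',(-5,0,68))):print(n,W(p,q).round(1))
    for n,f,l in(('top','t0',[(409,280),(420,222),(297,253),(311,203),(510,233),(365,200)]),('scene','s0',[(217,254),(219,288),(324,228),(334,280),(124,287),(133,316)])):
        d=np.load(f'pics/{f}.npy')
        for u,v in l:print(n,u,v,pt(n,d,u,v).round(1))
E
python3 fit.py
```

```text
t [ 5.77148e+02 -8.67150e+01 -2.07000e-01] [-0.4 -0.8 -0.1  0.4 -0.2 -0.2  0.3 -0.   0.4  0.6]
s [ 5.80023e+02 -8.66060e+01 -2.13000e-01] [ 1.   1.4 -0.9  0.5  0.5 -1.6 -0.3 -0.4 -0.4 -0.6]
ts [ 5.7835e+02 -8.6633e+01 -2.1000e-01] [-0.3 -1.6 -0.  -0.1 -0.3 -1.1  0.1 -0.8  0.1 -0.1  0.8  0.3 -0.9 -0.3
  0.  -2.5 -0.7 -1.  -0.9 -1.2]
tab [478.6 -65.4  55. ]
lip [513.8 -72.9  72.5]
hinge [632.1 -98.1  88. ]
well [573.5 -85.6  68. ]
top 409 280 [477.4 -67.3  55.8]
top 420 222 [572.  -85.   94.3]
top 297 253 [520.6 125.9 106. ]
top 311 203 [633.8 101.3   4.3]
top 510 233 [ 543.3 -226.7  124.6]
top 365 200 [620.3   5.1  67.3]
scene 217 254 [477.1 -63.3  54.4]
scene 219 288 [584.6 -84.6  94.2]
scene 324 228 [529.2 122.7 104.5]
scene 334 280 [600.1 114.6  44.1]
scene 124 287 [ 552.9 -226.6  123.8]
scene 133 316 [ 571.3 -227.1   69.9]
```

Request:
servo_tool(
  rows=[
    {"turn": -3.3,"fingers": 0},
    {"x": 0.8,"y": 1.1,"fingers": 0},
    {"x": 1.8,"y": 2.4,"fingers": 0},
    {"x": 1.8,"y": 2.4,"fingers": 0},
    {"x": 1.8,"y": 2.4,"fingers": 0},
    {"x": 1.8,"y": 2.4,"fingers": 0},
    {"x": 1.8,"y": 2.4,"fingers": 0},
    {"x": 1.8,"y": 2.4,"fingers": 0},
    {"x": 1.8,"y": 2.4,"fingers": 0},
    {"x": 1.8,"y": 2.4,"fingers": 0},
  ],
)

```text
invalid input at $.rows[0]: expected keys fingers, x, y, z, turn
```

Request:
servo_tool(
  rows=[
    {"x": 1.8,"y": 2.4,"fingers": 0},
    {"x": 1.8,"y": 2.4,"fingers": 0},
    {"x": 1.8,"y": 2.4,"fingers": 0},
    {"x": 1.8,"y": 2.4,"fingers": 0},
    {"x": 1.8,"y": 2.4,"fingers": 0},
    {"x": 1.8,"y": 2.4,"fingers": 0},
    {"x": 1.8,"y": 2.4,"fingers": 0},
    {"x": 1.8,"y": 2.4,"fingers": 0},
    {"x": 1.0,"y": 1.4,"fingers": 0},
    {"fingers": 0},
  ],
)

```text
invalid input at $.rows[0]: expected keys fingers, x, y, z, turn
```

```bash
cat > rel.py <<'E'
from h import *
import sys
P0=np.array([578.0,-86.6]);YAW=-.21
def state():
    s=arm.read_state(); p=s['position']; c,sn=np.cos(YAW),np.sin(YAW); d=p[:2]-P0
    q=s['ee_rot']; a=2*np.arctan2(q[1],q[0]); a=(a+np.pi)%(2*np.pi)-np.pi
    print('t',round(s['clock'],2),'pos',p.round(1),'photo',[round(v,1) for v in(c*d[0]+sn*d[1],-sn*d[0]+c*d[1],p[2])],'toolx yaw',round(a,3),'q',q.round(3),'F',s['contact_force'].round(2),'w',round(s['gripper_width'],1))
if __name__=='__main__': state()
E
python3 rel.py
```

```text
t 0.1 pos [164.6 602.4 230.3] photo [np.float64(-547.9), np.float64(587.7), np.float64(230.3)] toolx yaw -0.267 q [ 0.991 -0.133 -0.     0.001] F [ 0.34 -0.68 -0.28] w 85.6
```

All five keys are needed in every row.

Request:
servo_tool(
  rows=[
    {"x": 0,"y": 0,"z": 0,"turn": -3.3,"fingers": 0},
    {"x": 0.8,"y": 1.1,"z": 0,"turn": 0,"fingers": 0},
    {"x": 1.8,"y": 2.4,"z": 0,"turn": 0,"fingers": 0},
    {"x": 1.8,"y": 2.4,"z": 0,"turn": 0,"fingers": 0},
    {"x": 1.8,"y": 2.4,"z": 0,"turn": 0,"fingers": 0},
    {"x": 1.8,"y": 2.4,"z": 0,"turn": 0,"fingers": 0},
    {"x": 1.8,"y": 2.4,"z": 0,"turn": 0,"fingers": 0},
    {"x": 1.8,"y": 2.4,"z": 0,"turn": 0,"fingers": 0},
    {"x": 1.8,"y": 2.4,"z": 0,"turn": 0,"fingers": 0},
    {"x": 1.8,"y": 2.4,"z": 0,"turn": 0,"fingers": 0},
  ],
)

```text
clock: 0.93
position: [271.5, 371.0, 231.0]
ee_rot: [0.995, -0.104, -0.0, 0.0]
contact_force: [-0.6, 0.5, 0.2]
gripper_width: 0.1
```

```bash
python3 rel.py
```

```text
t 0.93 pos [271.5 371.  231. ] photo [np.float64(-395.2), np.float64(383.7), np.float64(231.0)] toolx yaw -0.209 q [ 0.995 -0.104 -0.     0.   ] F [-0.64  0.47  0.21] w 0.1
```

Request:
servo_tool(
  rows=[
    {"x": 1.8,"y": 2.4,"z": 0,"turn": 0,"fingers": 0},
    {"x": 1.8,"y": 2.4,"z": 0,"turn": 0,"fingers": 0},
    {"x": 1.8,"y": 2.4,"z": 0,"turn": 0,"fingers": 0},
    {"x": 1.8,"y": 2.4,"z": 0,"turn": 0,"fingers": 0},
    {"x": 1.8,"y": 2.4,"z": 0,"turn": 0,"fingers": 0},
    {"x": 1.8,"y": 2.4,"z": 0,"turn": 0,"fingers": 0},
    {"x": 1.8,"y": 2.4,"z": 0,"turn": 0,"fingers": 0},
    {"x": 1.8,"y": 2.4,"z": 0,"turn": 0,"fingers": 0},
    {"x": 1.8,"y": 2.4,"z": 0,"turn": 0,"fingers": 0},
    {"x": 1.8,"y": 2.4,"z": 0,"turn": 0,"fingers": 0},
  ],
)

```text
clock: 1.77
position: [397.5, 99.0, 231.2]
ee_rot: [0.995, -0.104, -0.0, -0.0]
contact_force: [-0.1, -0.1, -0.3]
gripper_width: -0.2
```

Request:
servo_tool(
  rows=[
    {"x": 1.8,"y": 2.4,"z": 0,"turn": 0,"fingers": 0},
    {"x": 1.8,"y": 2.4,"z": 0,"turn": 0,"fingers": 0},
    {"x": 1.8,"y": 2.4,"z": 0,"turn": 0,"fingers": 0},
    {"x": 1.8,"y": 2.4,"z": 1,"turn": 0,"fingers": 0},
    {"x": 1.8,"y": 2.4,"z": 2,"turn": 0,"fingers": 0},
    {"x": 1.0,"y": 1.6,"z": 2.5,"turn": 0,"fingers": 0},
    {"x": 0,"y": 0.7,"z": 2,"turn": 0,"fingers": 0},
    {"x": 0,"y": 0,"z": 1,"turn": 0,"fingers": 0},
    {"x": 0,"y": 0,"z": 0,"turn": 0,"fingers": 0},
  ],
)

```text
clock: 2.52
position: [463.4, -61.0, 143.4]
ee_rot: [0.994, -0.106, -0.003, 0.001]
contact_force: [-0.5, 0.8, -0.8]
gripper_width: 0.1
```

```bash
python3 rel.py; python3 -c "
from h import *
a,_=snap('scene','s1');b,_=snap('top','t1')
c=np.hstack([cv2.resize(a[170:380,150:320],None,fx=2.2,fy=2.2),cv2.resize(b[145:355,330:500],None,fx=2.2,fy=2.2)])
cv2.imwrite('pics/c1.png',c[:,:,::-1])"
```

```text
t 2.52 pos [463.4 -61.  143.4] photo [np.float64(-117.4), np.float64(1.1), np.float64(143.4)] toolx yaw -0.211 q [ 0.994 -0.106 -0.003  0.001] F [-0.47  0.84 -0.83] w 0.1
```

View pics/c1.png

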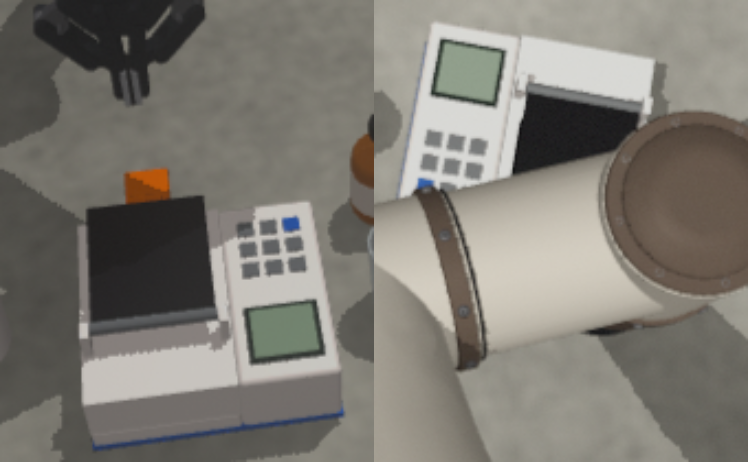

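Request:
servo_tool(
  rows=[
    {"x": 0.2,"y": 0,"z": 1,"turn": 0,"fingers": 0},
    {"x": 0,"y": 0,"z": 2,"turn": 0,"fingers": 0},
    {"x": 0,"y": 0,"z": 2,"turn": 0,"fingers": 0},
    {"x": 0,"y": 0,"z": 1.5,"turn": 0,"fingers": 0},
    {"x": 0,"y": 0,"z": 1,"turn": 0,"fingers": 0},
    {"x": 0,"y": 0,"z": 0.3,"turn": 0,"fingers": 0},
    {"x": 0,"y": 0,"z": 0,"turn": 0,"fingers": 0},
    {"x": 0,"y": 0,"z": 0,"turn": 0,"fingers": 0},
  ],
)

```text
clock: 3.28
position: [468.6, -60.0, 69.4]
ee_rot: [0.995, -0.104, 0.001, -0.0]
contact_force: [0.1, 0.2, 0.6]
gripper_width: -0.4
```

```bash
python3 rel.py; python3 -c "
from h import *
a,_=snap('scene','s2')
cv2.imwrite('pics/c2.png',cv2.resize(a[190:340,150:300],None,fx=4,fy=4)[:,:,::-1])"
```

```text
t 3.28 pos [468.6 -60.   69.4] photo [np.float64(-112.5), np.float64(3.2), np.float64(69.4)] toolx yaw -0.208 q [ 0.995 -0.104  0.001 -0.   ] F [0.08 0.15 0.63] w -0.4
```

View pics/c2.png

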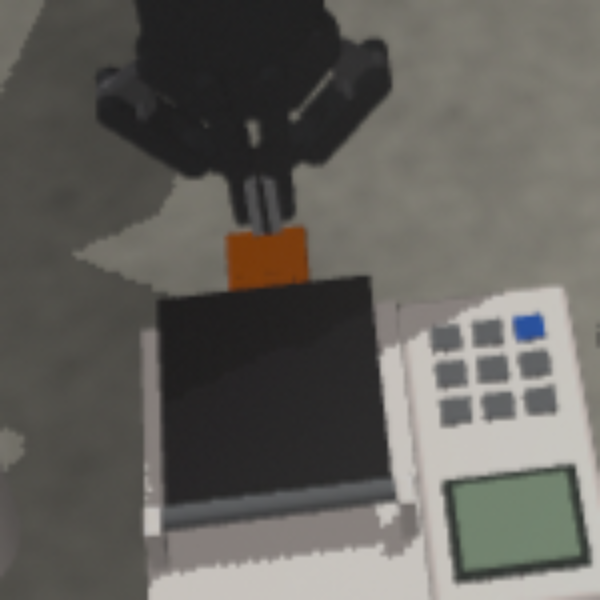

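Request:
servo_tool(
  rows=[
    {"x": -0.2,"y": 0.2,"z": 0.5,"turn": 0,"fingers": 0},
    {"x": 0,"y": 0,"z": 0.5,"turn": 0,"fingers": 0},
    {"x": 0,"y": 0,"z": 0.4,"turn": 0,"fingers": 0},
    {"x": 0,"y": 0,"z": 0.3,"turn": 0,"fingers": 0},
    {"x": 0,"y": 0,"z": 0.3,"turn": 0,"fingers": 0},
    {"x": 0,"y": 0,"z": 0.3,"turn": 0,"fingers": 0},
    {"x": 0,"y": 0,"z": 0.2,"turn": 0,"fingers": 0},
    {"x": 0,"y": 0,"z": 0.2,"turn": 0,"fingers": 0},
    {"x": 0,"y": 0,"z": 0,"turn": 0,"fingers": 0},
    {"x": 0,"y": 0,"z": 0,"turn": 0,"fingers": 0},
  ],
)

```text
clock: 4.17
position: [464.6, -62.1, 41.1]
ee_rot: [0.995, -0.104, -0.001, 0.0]
contact_force: [-4.0, 1.6, 2.8]
gripper_width: 0.0
```

```bash
python3 rel.py; python3 -c "
from h import *
a,_=snap('scene','s3')
cv2.imwrite('pics/c3.png',cv2.resize(a[190:340,150:300],None,fx=4,fy=4)[:,:,::-1])"
```

```text
t 4.17 pos [464.6 -62.1  41.1] photo [np.float64(-116.0), np.float64(0.3), np.float64(41.1)] toolx yaw -0.209 q [ 0.995 -0.104 -0.001  0.   ] F [-4.02  1.62  2.8 ] w 0.0
```

View pics/c3.png

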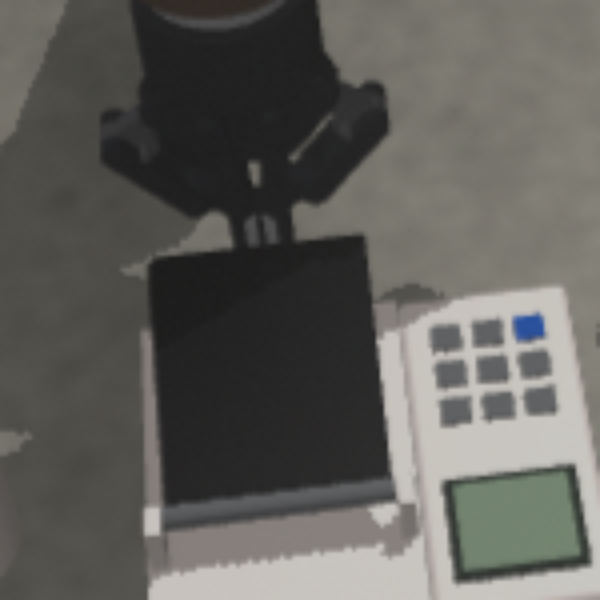

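The lid has been let go and is rising; its front edge is now at row 240 in the crop. The force has a component of about 4 N toward the front, so I'll back off slightly, hold, and look again.

Request:
servo_tool(
  rows=[
    {"x": -0.3,"y": 0,"z": 0,"turn": 0,"fingers": 0},
    {"x": 0,"y": 0,"z": 0,"turn": 0,"fingers": 0},
    {"x": 0,"y": 0,"z": 0,"turn": 0,"fingers": 0},
    {"x": 0,"y": 0,"z": 0,"turn": 0,"fingers": 0},
    {"x": 0,"y": 0,"z": 0,"turn": 0,"fingers": 0},
    {"x": 0,"y": 0,"z": 0,"turn": 0,"fingers": 0},
    {"x": 0,"y": 0,"z": 0,"turn": 0,"fingers": 0},
    {"x": 0,"y": 0,"z": 0,"turn": 0,"fingers": 0},
    {"x": 0,"y": 0,"z": 0,"turn": 0,"fingers": 0},
    {"x": 0,"y": 0,"z": 0,"turn": 0,"fingers": 0},
  ],
)

```text
clock: 5.05
position: [462.5, -61.3, 41.4]
ee_rot: [0.995, -0.104, 0.0, -0.0]
contact_force: [0.5, 1.0, 3.6]
gripper_width: -0.0
```

```bash
python3 rel.py; python3 -c "
from h import *
a,_=snap('scene','s4')
cv2.imwrite('pics/c4.png',cv2.resize(a[190:340,150:300],None,fx=4,fy=4)[:,:,::-1])"
```

```text
t 5.05 pos [462.5 -61.3  41.4] photo [np.float64(-118.2), np.float64(0.7), np.float64(41.4)] toolx yaw -0.209 q [ 0.995 -0.104  0.    -0.   ] F [0.52 1.03 3.59] w -0.0
```

View pics/c4.png

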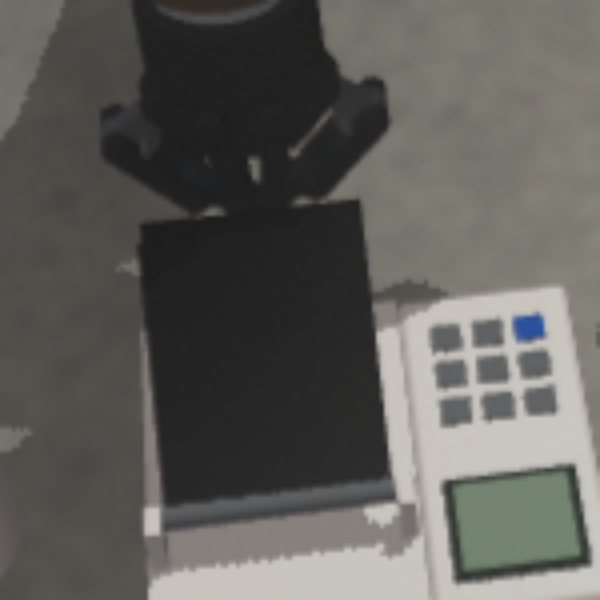

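Request:
servo_tool(
  rows=[
    {"x": 0,"y": 0,"z": 0,"turn": 0,"fingers": 0},
    {"x": 0,"y": 0,"z": 0,"turn": 0,"fingers": 0},
    {"x": 0,"y": 0,"z": 0,"turn": 0,"fingers": 0},
    {"x": 0,"y": 0,"z": 0,"turn": 0,"fingers": 0},
    {"x": 0,"y": 0,"z": 0,"turn": 0,"fingers": 0},
    {"x": 0,"y": 0,"z": 0,"turn": 0,"fingers": 0},
    {"x": 0,"y": 0,"z": 0,"turn": 0,"fingers": 0},
    {"x": 0,"y": 0,"z": 0,"turn": 0,"fingers": 0},
    {"x": 0,"y": 0,"z": 0,"turn": 0,"fingers": 0},
    {"x": 0,"y": 0,"z": 0,"turn": 0,"fingers": 0},
  ],
)

```text
clock: 5.93
position: [462.3, -61.4, 41.3]
ee_rot: [0.995, -0.104, 0.0, -0.0]
contact_force: [1.3, 1.5, 2.0]
gripper_width: 0.0
```

```bash
cat > lid.py <<'E'
from h import *
from rel import *
def lid(f):
    # angle of lid's top from depth of black pixels in scene picture
    im=cv2.imread(f'pics/{f}.png').astype(int); d=np.load(f'pics/{f}.npy'); m=arm.camera_model('scene')
    v,u=np.mgrid[180:330,160:290]; z=d[v,u]; ok=(im[v,u].max(-1)<60)&(z>0)
    u,v,z=u[ok],v[ok],z[ok]
    P=np.array(m['pose'])@np.array([(u-m['cx'])/m['fx']*z,(v-m['cy'])/m['fy']*z,z,1+0*z])
    d2=P[:2]-P0[:,None];c,s=np.cos(YAW),np.sin(YAW)
    X=c*d2[0]+s*d2[1];Y=-s*d2[0]+c*d2[1];Z=P[2]
    k=(abs(Y)<40)&(X>-62)&(X<150)&(Z>80)
    print('n',k.sum(),'x',np.percentile(X[k],[1,50,99]).round(0),'z',np.percentile(Z[k],[1,50,99]).round(0))
    for a,b in zip(np.percentile(X[k],range(2,100,12)),np.percentile(X[k],range(14,112,12)) if 0 else np.percentile(X[k],[14,26,38,50,62,74,86,98,100])):
        q=k&(X>=a)&(X<=b)
        print(np.median(X[q]).round(0),np.median(Z[q]).round(0),'ang',np.arctan2(np.median(Z[q])-88,55-np.median(X[q])).round(2))
if __name__=='__main__':
    import sys; lid(sys.argv[1])
E
python3 rel.py; python3 -c "
from h import *
a,_=snap('scene','s5')
cv2.imwrite('pics/c5.png',cv2.resize(a[190:340,150:300],None,fx=4,fy=4)[:,:,::-1])"; python3 lid.py s0; python3 lid.py s4; python3 lid.py s5
```

```text
t 5.93 pos [462.3 -61.4  41.3] photo [np.float64(-118.4), np.float64(0.5), np.float64(41.3)] toolx yaw -0.209 q [ 0.995 -0.104  0.    -0.   ] F [1.28 1.46 1.96] w 0.0
n 2505 x [-51.   4.  52.] z [90. 93. 96.]
-43.0 93.0 ang 0.05
-29.0 93.0 ang 0.06
-16.0 93.0 ang 0.07
-3.0 93.0 ang 0.09
10.0 93.0 ang 0.12
22.0 93.0 ang 0.15
34.0 93.0 ang 0.23
46.0 93.0 ang 0.48
52.0 92.0 ang 0.94
n 3547 x [-51.   9.  54.] z [ 95. 125. 152.]
-31.0 147.0 ang 0.6
-20.0 144.0 ang 0.64
-8.0 136.0 ang 0.65
3.0 129.0 ang 0.67
14.0 122.0 ang 0.69
25.0 114.0 ang 0.72
37.0 107.0 ang 0.8
48.0 100.0 ang 1.0
54.0 96.0 ang 1.49
n 3761 x [-38.  15.  55.] z [ 96. 137. 169.]
-31.0 162.0 ang 0.71
-9.0 161.0 ang 0.85
0.0 151.0 ang 0.86
10.0 142.0 ang 0.87
20.0 132.0 ang 0.89
30.0 122.0 ang 0.93
40.0 112.0 ang 1.0
50.0 102.0 ang 1.2
55.0 97.0 ang 1.61
```

View pics/c5.png

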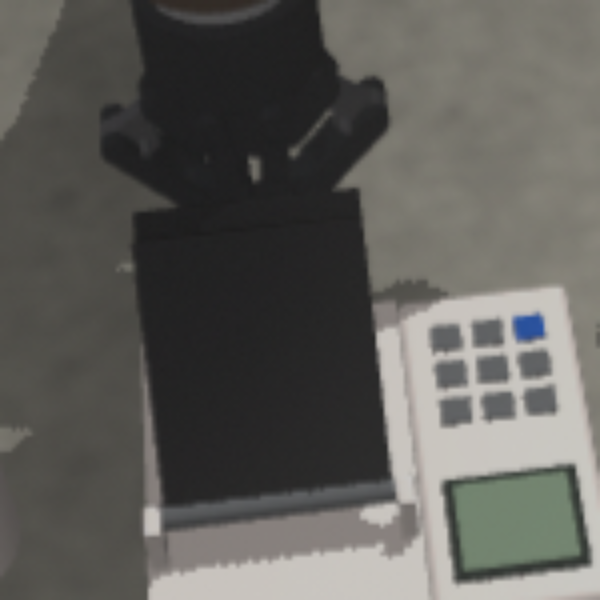

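The lid's slope is about 0.8 rad, so it is at or near its rest position. I'll raise the hand straight up to let the tab go.

Request:
servo_tool(
  rows=[
    {"x": 0,"y": 0,"z": -0.5,"turn": 0,"fingers": 0},
    {"x": -0.2,"y": 0,"z": -1,"turn": 0,"fingers": 0},
    {"x": -0.2,"y": 0,"z": -1.5,"turn": 0,"fingers": 0},
    {"x": 0,"y": 0,"z": -2,"turn": 0,"fingers": 0},
    {"x": 0,"y": 0,"z": -2,"turn": 0,"fingers": 0},
    {"x": 0,"y": 0,"z": -2,"turn": 0,"fingers": 0},
    {"x": 0,"y": 0,"z": -1.2,"turn": 0,"fingers": 0},
    {"x": 0,"y": 0,"z": -0.6,"turn": 0,"fingers": 0},
    {"x": 0,"y": 0,"z": 0,"turn": 0,"fingers": 0},
    {"x": 0,"y": 0,"z": 0,"turn": 0,"fingers": 0},
  ],
)

```text
clock: 6.82
position: [457.3, -60.7, 148.6]
ee_rot: [0.995, -0.105, -0.001, 0.0]
contact_force: [-0.5, -0.1, -0.1]
gripper_width: -0.1
```

```bash
python3 rel.py; python3 -c "
from h import *
a,_=snap('scene','s6')
cv2.imwrite('pics/c6.png',cv2.resize(a[190:340,150:300],None,fx=4,fy=4)[:,:,::-1])"; python3 lid.py s6
```

```text
t 6.82 pos [457.3 -60.7 148.6] photo [np.float64(-123.4), np.float64(0.2), np.float64(148.6)] toolx yaw -0.21 q [ 0.995 -0.105 -0.001  0.   ] F [-0.52 -0.07 -0.06] w -0.1
n 3777 x [-34.  17.  56.] z [ 96. 139. 172.]
-28.0 166.0 ang 0.76
-6.0 165.0 ang 0.9
3.0 155.0 ang 0.91
12.0 144.0 ang 0.92
22.0 134.0 ang 0.94
31.0 124.0 ang 0.98
41.0 113.0 ang 1.05
50.0 103.0 ang 1.25
56.0 97.0 ang 1.64
```

View pics/c6.png

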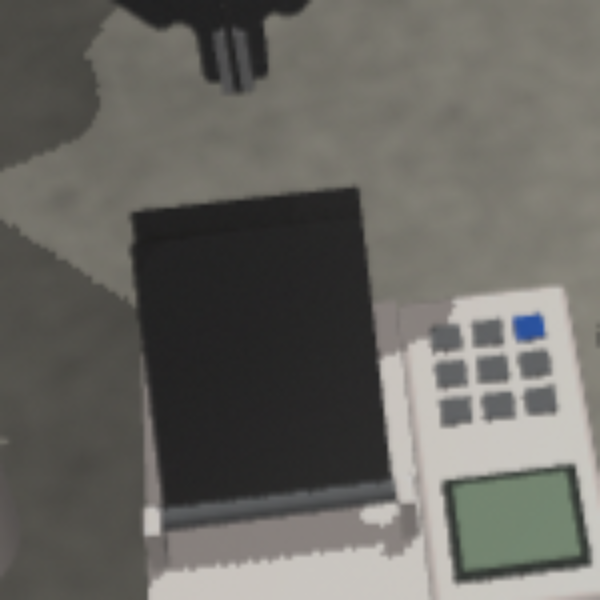

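The lid rests at about 0.83 rad, with its lip near photometer (-40, 165) mm. I'll approach at a tip height of about 150 mm and stop just short.

Request:
servo_tool(
  rows=[
    {"x": 0.8,"y": 0,"z": 0,"turn": 0,"fingers": 0},
    {"x": 1.6,"y": 0,"z": 0,"turn": 0,"fingers": 0},
    {"x": 1.6,"y": 0,"z": 0,"turn": 0,"fingers": 0},
    {"x": 1.2,"y": 0,"z": 0,"turn": 0,"fingers": 0},
    {"x": 0.8,"y": 0,"z": 0,"turn": 0,"fingers": 0},
    {"x": 0.4,"y": 0,"z": 0,"turn": 0,"fingers": 0},
    {"x": 0,"y": 0,"z": 0,"turn": 0,"fingers": 0},
    {"x": 0,"y": 0,"z": 0,"turn": 0,"fingers": 0},
  ],
)

```text
clock: 7.53
position: [520.4, -73.9, 148.7]
ee_rot: [0.995, -0.105, -0.001, 0.0]
contact_force: [-0.4, -0.3, -0.2]
gripper_width: -0.3
```

```bash
python3 rel.py; python3 -c "
from h import *
a,_=snap('scene','s7')
cv2.imwrite('pics/c7.png',cv2.resize(a[190:340,150:300],None,fx=4,fy=4)[:,:,::-1])"; python3 lid.py s7
```

```text
t 7.53 pos [520.4 -73.9 148.7] photo [np.float64(-59.0), np.float64(0.4), np.float64(148.7)] toolx yaw -0.21 q [ 0.995 -0.105 -0.001  0.   ] F [-0.4  -0.33 -0.15] w -0.3
n 5998 x [-57.  -5.  56.] z [ 96. 162. 303.]
-49.0 229.0 ang 0.94
-45.0 231.0 ang 0.96
-30.0 170.0 ang 0.77
-13.0 171.0 ang 0.89
2.0 156.0 ang 0.9
17.0 140.0 ang 0.94
32.0 123.0 ang 0.99
47.0 106.0 ang 1.16
56.0 97.0 ang 1.64
```

View pics/c7.png

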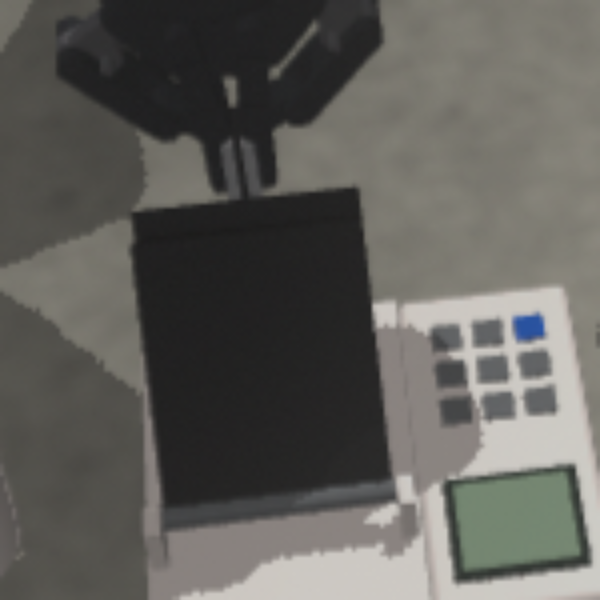

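Request:
servo_tool(
  rows=[
    {"x": 0.4,"y": 0,"z": 0,"turn": 0,"fingers": 0},
    {"x": 0.4,"y": 0,"z": -0.1,"turn": 0,"fingers": 0},
    {"x": 0.3,"y": 0,"z": -0.3,"turn": 0,"fingers": 0},
    {"x": 0.4,"y": 0,"z": -0.4,"turn": 0,"fingers": 0},
    {"x": 0.4,"y": 0,"z": -0.4,"turn": 0,"fingers": 0},
    {"x": 0.4,"y": 0,"z": -0.4,"turn": 0,"fingers": 0},
    {"x": 0.4,"y": 0,"z": -0.3,"turn": 0,"fingers": 0},
  ],
)

```text
clock: 8.17
position: [548.0, -79.6, 169.2]
ee_rot: [0.995, -0.104, 0.0, -0.0]
contact_force: [-1.4, 0.2, 1.4]
gripper_width: 0.0
```

```bash
python3 rel.py; python3 -c "
from h import *
a,_=snap('scene','s8')
cv2.imwrite('pics/c8.png',cv2.resize(a[190:340,150:300],None,fx=4,fy=4)[:,:,::-1])"; python3 lid.py s8
```

```text
t 8.17 pos [548.  -79.6 169.2] photo [np.float64(-30.8), np.float64(0.6), np.float64(169.2)] toolx yaw -0.209 q [ 0.995 -0.104  0.    -0.   ] F [-1.43  0.23  1.39] w 0.0
n 6516 x [-38.   7.  57.] z [ 96. 179. 327.]
-22.0 242.0 ang 1.11
-18.0 235.0 ang 1.11
-12.0 239.0 ang 1.15
4.0 309.0 ang 1.35
12.0 174.0 ang 1.11
24.0 153.0 ang 1.13
37.0 131.0 ang 1.17
50.0 110.0 ang 1.33
57.0 97.0 ang 1.8
```

View pics/c8.png

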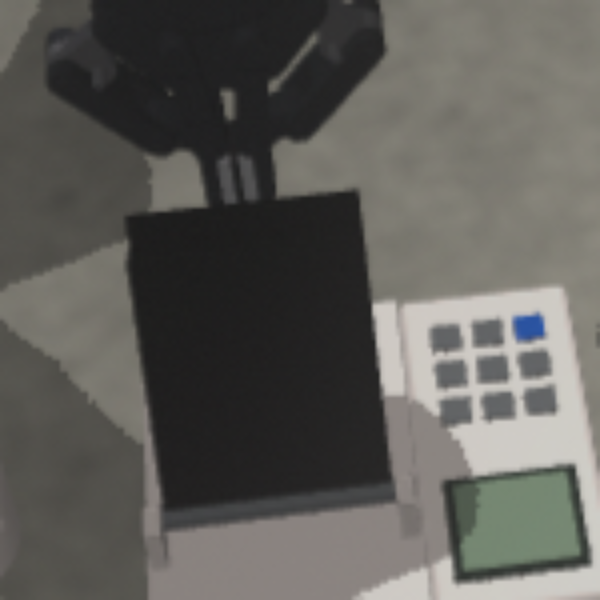

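Following the arc well: lid at about 1.03 rad, forces around 1.5 N. Continuing.

Request:
servo_tool(
  rows=[
    {"x": 0.5,"y": 0,"z": -0.4,"turn": 0,"fingers": 0},
    {"x": 0.5,"y": 0,"z": -0.4,"turn": 0,"fingers": 0},
    {"x": 0.6,"y": 0,"z": -0.3,"turn": 0,"fingers": 0},
    {"x": 0.5,"y": 0,"z": -0.3,"turn": 0,"fingers": 0},
    {"x": 0.6,"y": 0,"z": -0.3,"turn": 0,"fingers": 0},
    {"x": 0.6,"y": 0,"z": -0.2,"turn": 0,"fingers": 0},
    {"x": 0.6,"y": 0,"z": -0.2,"turn": 0,"fingers": 0},
    {"x": 0.6,"y": 0,"z": -0.2,"turn": 0,"fingers": 0},
  ],
)

```text
clock: 8.88
position: [592.1, -88.9, 191.5]
ee_rot: [0.995, -0.104, 0.0, -0.0]
contact_force: [0.3, 0.2, -0.2]
gripper_width: 0.1
```

```bash
python3 rel.py; python3 -c "
from h import *
a,_=snap('scene','s9')
cv2.imwrite('pics/c9.png',cv2.resize(a[190:340,150:300],None,fx=4,fy=4)[:,:,::-1])"; python3 lid.py s9
```

```text
t 8.88 pos [592.1 -88.9 191.5] photo [np.float64(14.3), np.float64(0.6), np.float64(191.5)] toolx yaw -0.209 q [ 0.995 -0.104  0.    -0.   ] F [ 0.28  0.23 -0.17] w 0.1
n 6903 x [ 7. 47. 61.] z [ 97. 208. 365.]
22.0 263.0 ang 1.39
26.0 258.0 ang 1.4
32.0 260.0 ang 1.44
42.0 331.0 ang 1.52
49.0 327.0 ang 1.55
52.0 186.0 ang 1.54
54.0 152.0 ang 1.56
59.0 118.0 ang 1.69
61.0 101.0 ang 2.03
```

View pics/c9.png

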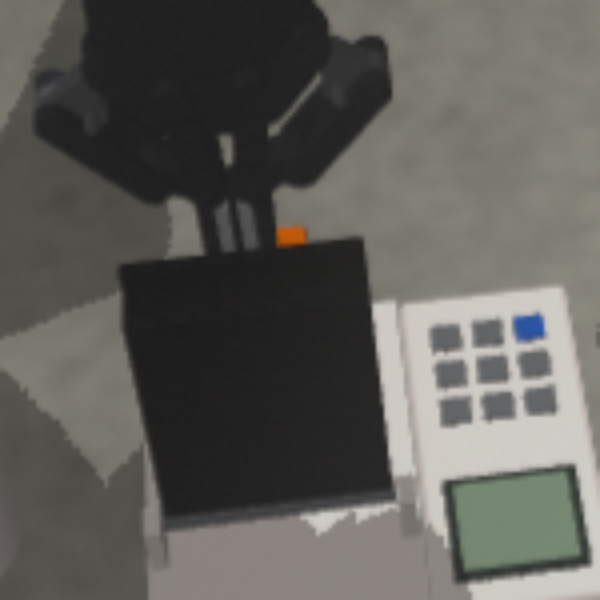

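Request:
servo_tool(
  rows=[
    {"x": 0.6,"y": 0,"z": -0.1,"turn": 0,"fingers": 0},
    {"x": 0.5,"y": 0,"z": -0.1,"turn": 0,"fingers": 0},
    {"x": 0.5,"y": 0,"z": -0.1,"turn": 0,"fingers": 0},
    {"x": 0.5,"y": 0,"z": -0.1,"turn": 0,"fingers": 0},
    {"x": 0.5,"y": 0,"z": 0,"turn": 0,"fingers": 0},
    {"x": 0.4,"y": 0,"z": 0,"turn": 0,"fingers": 0},
    {"x": 0.3,"y": 0,"z": 0,"turn": 0,"fingers": 0},
    {"x": 0,"y": 0,"z": 0,"turn": 0,"fingers": 0},
  ],
)

```text
clock: 9.6
position: [624.2, -95.8, 195.1]
ee_rot: [0.995, -0.104, 0.0, 0.0]
contact_force: [0.9, -0.5, 0.1]
gripper_width: 0.0
```

```bash
python3 rel.py; python3 -c "
from h import *
a,_=snap('scene','s10')
cv2.imwrite('pics/c10.png',cv2.resize(a[190:340,150:300],None,fx=4,fy=4)[:,:,::-1])"; python3 lid.py s10
```

```text
t 9.6 pos [624.2 -95.8 195.1] photo [np.float64(47.1), np.float64(0.7), np.float64(195.1)] toolx yaw -0.209 q [ 0.995 -0.104  0.     0.   ] F [ 0.87 -0.52  0.1 ] w 0.0
n 7009 x [39. 70. 87.] z [ 96. 263. 400.]
55.0 268.0 ang 1.57
59.0 273.0 ang 1.59
65.0 248.0 ang 1.63
68.0 201.0 ang 1.68
73.0 195.0 ang 1.73
77.0 195.0 ang 1.77
81.0 330.0 ang 1.68
84.0 354.0 ang 1.68
87.0 394.0 ang 1.68
```

View pics/c10.png

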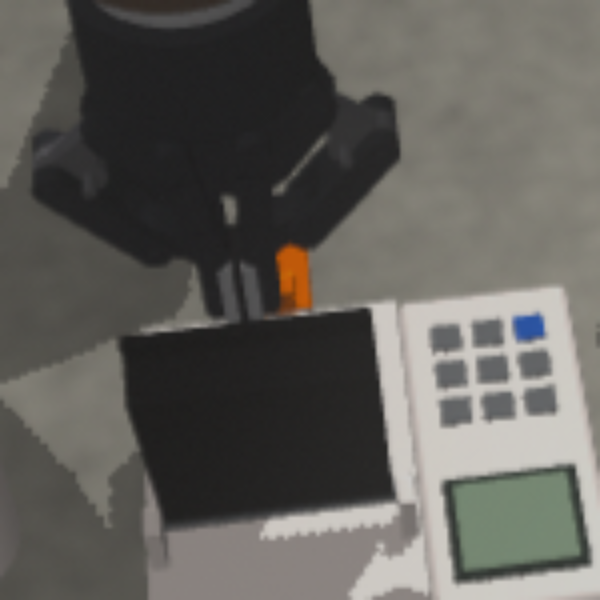

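Request:
servo_tool(
  rows=[
    {"x": 0.4,"y": 0,"z": 0,"turn": 0,"fingers": 0},
    {"x": 0.4,"y": 0,"z": 0,"turn": 0,"fingers": 0},
    {"x": 0.3,"y": 0,"z": 0.1,"turn": 0,"fingers": 0},
    {"x": 0,"y": 0,"z": 0,"turn": 0,"fingers": 0},
    {"x": 0,"y": 0,"z": 0,"turn": 0,"fingers": 0},
    {"x": 0,"y": 0,"z": 0,"turn": 0,"fingers": 0},
  ],
)

```text
clock: 10.15
position: [634.4, -98.0, 194.2]
ee_rot: [0.995, -0.104, -0.0, 0.0]
contact_force: [-0.3, 0.7, 1.1]
gripper_width: -0.2
```

```bash
python3 rel.py; python3 -c "
from h import *
a,_=snap('scene','s11')
cv2.imwrite('pics/c11.png',cv2.resize(a[190:340,150:300],None,fx=4,fy=4)[:,:,::-1])"; python3 lid.py s11
```

```text
t 10.15 pos [634.4 -98.  194.2] photo [np.float64(57.5), np.float64(0.6), np.float64(194.2)] toolx yaw -0.209 q [ 0.995 -0.104 -0.     0.   ] F [-0.28  0.72  1.08] w -0.2
n 6645 x [ 50.  86. 104.] z [103. 289. 410.]
65.0 259.0 ang 1.63
69.0 278.0 ang 1.64
74.0 276.0 ang 1.67
82.0 343.0 ang 1.68
89.0 334.0 ang 1.71
92.0 335.0 ang 1.72
95.0 352.0 ang 1.72
98.0 191.0 ang 1.97
104.0 187.0 ang 2.03
```

View pics/c11.png

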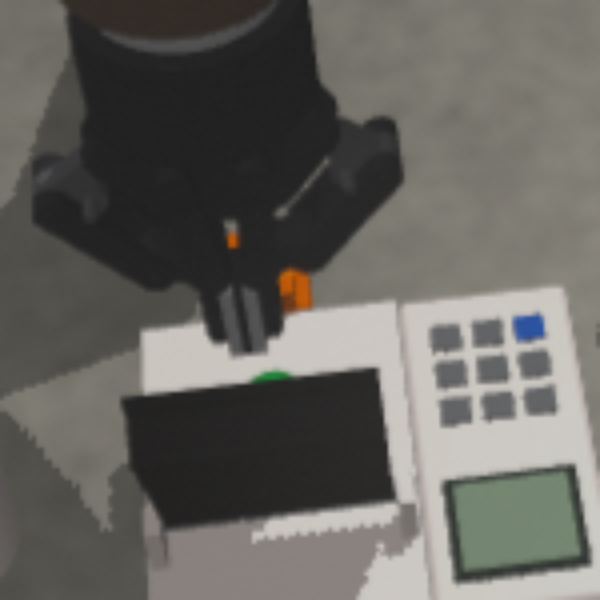

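The lid has fallen open, and the green cap of the vial is visible at (272, 378) in the crop. Now I'll retreat to the front and up.

Request:
servo_tool(
  rows=[
    {"x": -0.8,"y": 0,"z": 0,"turn": 0,"fingers": 0},
    {"x": -1.8,"y": 0,"z": -0.3,"turn": 0,"fingers": 0},
    {"x": -2.5,"y": 0,"z": -0.8,"turn": 0,"fingers": 0},
    {"x": -2.8,"y": 0,"z": -1,"turn": 0,"fingers": 0},
    {"x": -2.8,"y": 0,"z": -1,"turn": 0,"fingers": 0},
    {"x": -2.8,"y": 0,"z": -1,"turn": 0,"fingers": 0},
    {"x": -2.8,"y": 0,"z": -1,"turn": 0,"fingers": 0},
    {"x": -2.5,"y": 0,"z": -0.5,"turn": 0,"fingers": 0},
    {"x": -1.0,"y": 0,"z": 0,"turn": 0,"fingers": 0},
    {"x": 0,"y": 0,"z": 0,"turn": 0,"fingers": 0},
  ],
)

```text
clock: 11.03
position: [438.6, -56.6, 251.1]
ee_rot: [0.995, -0.104, 0.001, -0.001]
contact_force: [-0.1, 0.2, 0.3]
gripper_width: 0.1
```

Request:
servo_tool(
  rows=[
    {"x": 0,"y": 0,"z": 0,"turn": 0,"fingers": 0},
    {"x": 0,"y": 0,"z": 0,"turn": 0,"fingers": 0},
    {"x": 0,"y": 0,"z": 0,"turn": 0,"fingers": 0},
    {"x": 0,"y": 0,"z": 0,"turn": 0,"fingers": 0},
    {"x": 0,"y": 0,"z": 0,"turn": 0,"fingers": 0},
    {"x": 0,"y": 0,"z": 0,"turn": 0,"fingers": 0},
  ],
)

```text
clock: 11.53
position: [441.1, -56.9, 249.8]
ee_rot: [0.995, -0.105, -0.001, 0.0]
contact_force: [0.1, -0.0, -1.0]
gripper_width: 0.3
```

```bash
python3 rel.py; python3 -c "
from h import *
a,_=snap('scene','s12');b,_=snap('top','t12')
cv2.imwrite('pics/c12.png',cv2.resize(a[190:390,90:370],None,fx=2.8,fy=2.8)[:,:,::-1])"; python3 lid.py s12; python3 - <<'E'
from h import *
d=np.load('pics/s12.npy')
for u,v in [(324,228),(334,280),(124,287),(133,316)]:print(pt('scene',d,u,v).round(1))
E
```

```text
t 11.53 pos [441.1 -56.9 249.8] photo [np.float64(-140.1), np.float64(0.5), np.float64(249.8)] toolx yaw -0.21 q [ 0.995 -0.105 -0.001  0.   ] F [ 0.1  -0.01 -1.04] w 0.3
n 1742 x [ 66.  94. 107.] z [ 96. 187. 206.]
74.0 113.0 ang 2.21
86.0 140.0 ang 2.11
91.0 194.0 ang 1.9
93.0 198.0 ang 1.91
95.0 191.0 ang 1.94
98.0 189.0 ang 1.98
101.0 187.0 ang 2.01
105.0 186.0 ang 2.04
107.0 186.0 ang 2.06
[530.3 122.3 105.7]
[600.5 114.4  44.6]
[ 553.8 -226.5  124.9]
[ 570.9 -227.2   69.3]
```

View pics/c12.png

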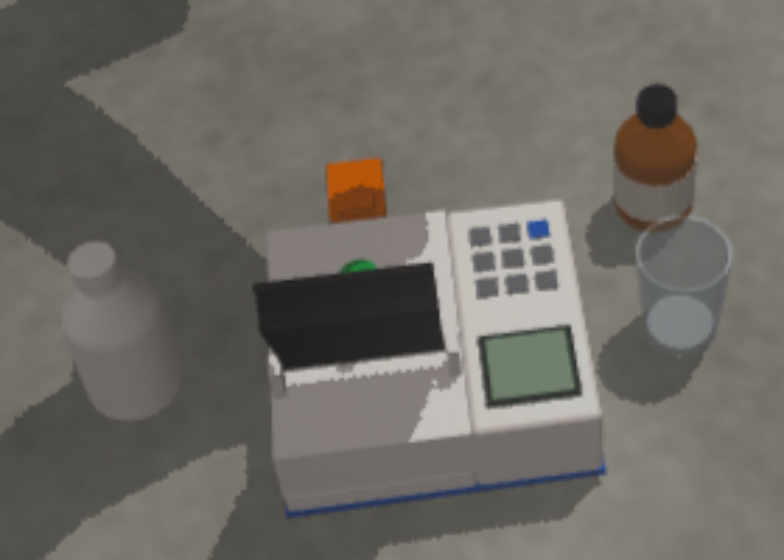

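```bash
python3 - <<'E'
from h import *
for f in('s0','s12'):
    d=np.load(f'pics/{f}.npy'); print(f,[pt('scene',d,u,v).round(1) for u,v in((213,251),(217,254),(221,251))])
print(arm.job_done())
E
```

```text
s0 [array([467.8, -68.2,  54.8]), array([477.1, -63.3,  54.4]), array([473.1, -54.7,  54.9])]
s12 [array([469.3, -68.4,  56.4]), array([477.6, -63.3,  55. ]), array([472.3, -54.6,  54. ])]
the job is handed in; nothing more can be done
None
```

I pressed the tab with the shut fingers until the lid sprang up to about 0.83 rad. Then I raised the hand to let the tab go and pushed the lid's lip up and over along its arc until it fell open. The job was handed in at about 11.6 s.

My last checks, just before handing in:
- **Lid:** its lip is at about photometer (91, 200–206) mm, which matches the stop at 2.0 rad, so it is fully open.
- **Tab:** back at its rest height of about 55 mm.
- **Vial, bottles and beaker:** the vial's green cap is visible at the well. The bottles and beaker measure within about 1.5 mm of where they started.
- **Hand:** clear, at 250 mm height in front of the photometer. The force reading was about 1 N, with nothing touching.

I saw forces up to about 5 N while pressing. About 4 N of that pointed toward the front for a moment as the lid rose, possibly the lip brushing the gripper. It went away when I backed off 3 mm. While pushing the lid I saw about 2 N at most. None of my checks failed or disagreed.

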